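Load a laboratory filter clamp and latch it

ROBOT

A 6-joint arm with a two-finger parallel gripper is mounted at the origin on the work surface. World frame = base frame: x ahead of the robot, y to its left, z up, the work surface at z = 0. Lengths are in m, angles in rad, forces in N, time in s.
With the tool pointing down it reaches from about 0.35 to 0.95 m from the base axis. Payload 17.4 kg.
Tool frame: the origin (TCP) lies at the very end of the fingers, on their centre line; the grasp point (between the pads) lies 19 mm behind it; z points along the fingers, y is the line along which they close (so a half turn about z gives the same grasp; the last joint's range is limited). The gripper opens to 93 mm and grips with 3 to 60 N. Pads are 15 mm wide; open, the fingers measure 128 mm over their backs; the gripper's body (75 mm by 188 mm) begins 65 mm behind the grasp point.
Start: joints at [-1.286, 0.116, 1.442, -0, 1.584, -0.038], TCP at [0.214, -0.64, 0.219] pointing down, gripper open.
Joint ranges: [-2.83, 2.83], [-0.83, 2.19], [0.07, 2.5], [-1.14, 4.28], [0.01, 3], [-2.97, 2.97]. Speed limits (rad/s): [1.89, 1.89, 2.22, 3.14, 3.14, 3.14].

INTERFACE

Orientations are given as [roll, pitch, yaw] about the fixed x, y, z axes, in that order (R = Rz(yaw) Ry(pitch) Rx(roll)).
In Python, from workcell import * gives the robot as it stands.
- The arm moves only by the tool play_rows, never from a script. Its argument "increments" is a list of rows, each a list of 7 numbers: the shift along the world's x, y, z in m, then the turn, a rotation vector about the world's x, y, z in degrees, then the closure, from 0 (fully open) to 1 (shut). In form: [[dx, dy, dz, rx, ry, rz, hand], ...]. A call has 1 to 12 rows; each row is the pose to reach, as a shift and turn from the pose commanded when the call began; what a row does not reach only later rows make up. A row lasts 1/8 s, in which the tool goes at most 62.5 mm and 10.7 degrees, less where a joint would pass 70% of its speed; a pose out of reach is approached as far as the arm can. A call with a gripper value outside its range is refused whole. The fingers move at their own pace and stop on an object; "force" is the grip in N (left out, the last holds). Time passes only in rows, so rows that repeat a pose let the fingers close. It gives the time, the measured TCP pose, the force, the opening and the grip force at its end, in the units of the state.
- observe(): the state, without advancing time (a new reading comes with each control period).
- capture(name): name is "side" or "top" or "wrist"; returns a dict with "pixels" (400x640x3 uint8, red, green, blue), "z_map" (400x640 float32, m along the optical axis (not along the pixel's ray), 0 where there is no reading), "K" (3x3 intrinsics, pixels), "rvec" (rotation vector, rad) and "tvec" (3), from world to camera coordinates, as OpenCV has them; the wrist camera has in their place "tool_from_camera" (4x4, takes a point from camera to tool coordinates, whose origin is the TCP and whose axes are the flange's). Camera axes: x right, y down, z forward; pixel columns grow to the right and rows downward; lengths in m; the calibration is good to about 2 mm. A picture is of the moment at which its call begins: read the wrist's pose just before it.
- close_job(): hands the job in; it is judged then, once.
The state is a dict: "t": time; "joint_positions": joint angles; "joint_velocities": joint speeds; "joint_efforts": joint torques, N m; "ee_pos": TCP position; "eef_rot": TCP orientation; "force": force on the tool from outside, world axes, zero at the start; "ft_torque": the same for the moment, N m; "gripper_width": finger opening in m; "grasp_force": force on a finger pad.
Only numpy, scipy, OpenCV 4.12 (cv2) and the standard library are available. Lean on these libraries where they do the work, as an engineer would, in place of code of your own. Each camera call takes 0.05 s, during which the arm holds its last target. There are 200 camera calls.

TASK

Load the filter clamp: from their three ledges bring the perforated steel support disc, then the white filter disc, then the small grey cap onto the round plate, each lying flat and centred on the one before. Then press the clamp's sprung lever down until its catch holds it by itself, and let go. Leave the other things on the bench where they are.

Things in the scene. Friction and masses are not known exactly. Their poses are not given: they have to be found in the camera images.
- clamp: fixed filter clamp, grey painted metal. Origin on the bench under the centre of its round plate; z up; turned by up to 0.22 rad. Three solid flat ledges, level tops, no rims, ring the plate; their straight inner edges are 53 mm from its centre. Lever column on the +x side (x 82 to 163 mm, 48 mm wide, 108 mm high)
- plate_top (a point): centre of the dark round plate's top face (104 mm across, 30 mm above the bench), axes as the clamp's. Each ledge is 2 mm higher than the surface its disc goes to, so a disc can be pushed straight off its ledge and drops flat once its whole rim has left the ledge
- ledge_low (a point): middle of the low ledge's top face: clamp's +y side, 32 mm above the bench, 120 mm wide in x, from y = 53 to 185 mm
- ledge_mid (a point): middle of the middle ledge's top face: clamp's -y side, 44 mm above the bench, 120 mm wide in x, from y = -53 to -185 mm
- ledge_high (a point): middle of the high ledge's top face: clamp's -x side, 58 mm above the bench, 88 mm wide in y, from x = -53 to -148 mm
- support_disc: steel disc with small dark dots (holes) on top, 88 mm across, 12 mm thick, 0.2 to 0.4 kg; origin at the centre of its underside; starts on the low ledge; goes first, on the plate
- filter_disc: plain white disc, 88 mm across, 14 mm thick, 0.12 to 0.25 kg; origin at the centre of its underside; starts on the middle ledge; goes second
- cap_disc: grey plastic disc with a round dark mark on top, 64 mm across, 16 mm thick, 0.07 to 0.14 kg; origin at the centre of its underside; starts on the high ledge; goes last, on top
- lever (a joint): lever angle in rad: 0 standing open (1.0 rad above level), 1.0 level, 1.06 hard stop. Short of about 0.93 a spring swings it back towards open; beyond, the catch snaps in and holds it at about 0.98 by itself. At the pad: about 3 N at first, 6 to 9 N from 0.65 to 0.9 against the catch, slack at the click, then up to 14 N at the stop, a sprung rubber foot bearing on the cap
- lever_hinge (a point): hinge axis of the lever (along the clamp's y), 100 mm in the clamp's +x from the plate's centre, 100 mm above the bench. The arm is steel, 20 mm wide; its foot, 36 mm across, hangs under it 100 mm from the hinge. Open, foot and arm overhang the plate from about 150 mm above the bench up: an upright gripper body cannot go over the plate's middle
- lever_pad (a point): centre of the top face of the lever's black end pad (40 mm long, 36 mm wide, 14 mm thick), the place to press: 165 mm from the hinge along the arm, 7 mm above the arm's centre line; about 240 mm above the bench when open, 107 mm when closed. Closed, the arm runs from the hinge to the clamp's -x. Site z is that face's normal
- dish: shallow glass dish, 60 mm across, 14 mm high, on the bench in the corner between the lowest and the highest ledge; a bystander; origin at the centre of its underside
- vial: amber glass jar, 28 mm across, 45 mm high, on the bench in the corner between the middle and the highest ledge; a bystander; origin at the centre of its underside
- stopper: dark rubber stopper, 28 mm across, 22 mm high, on the bench behind the low ledge; a bystander; origin at the centre of its underside
- forceps: steel forceps, 110 mm long, 5 mm high, on the bench behind the middle ledge; a bystander; origin at the centre of its underside
- beaker: glass beaker, 70 mm across, 90 mm high, to the robot's right; a bystander; origin at the centre of its underside
Not all that is in view belongs to the job. What is shaped like the filter_disc but purple or yellow is not meant.

How it is judged:
By the outcome, as a careful person would: the job done as asked, in the order asked, and still so for the second after the job is handed in, with the robot touching nothing.
It also fails if it takes over 70 s, if anything falls off the work surface, if the arm or the gripper's body presses on something with over 40 N, if the wrist force passes 120 N, or if a joint passes its speed limit or range.

## Working session

There is one attempt and no reset: what is moved stays moved. The work goes in short steps, Python scripts to look and compute and a tool call to move; the robot and the scene stay as the last step left them, time stands still between calls to the robot, and variables do not carry over. Pictures are saved under pics/ and viewed, at most 14 in all, crops included, and the job is handed in when it is done.

Besides the shell and the picture viewer there is one more tool, called after "Call:" as name(argument=value, ...) on one line, values as JSON. play_rows: Moves the arm, as the interface text tells. Its arguments: {"type":"object","properties":{"increments":{"type":"array","items":{"type":"array","items":{"type":"number"}}},"force":{"type":"number"}},"required":["increments"]}

```bash
ls; mkdir -p pics; python3 - <<'E'
from workcell import *
import cv2,numpy as np
s=observe();print(s)
for n in("top","side"):
    c=capture(n);cv2.imwrite(f"pics/{n}0.png",c["pixels"][:,:,::-1]);np.savez(f"{n}0.npz",**c)
    R=cv2.Rodrigues(np.array(c["rvec"]))[0];print(n,c["K"],-R.T@np.array(c["tvec"]).ravel(),R)
E
```

```text
pics
{'t': 0.0, 'joint_positions': array([-1.28579209e+00,  1.16478528e-01,  1.44223132e+00,  1.08451769e-06,
        1.58398330e+00, -3.77993921e-02]), 'joint_velocities': array([ 0.0005803 , -0.00053754,  0.00063227, -0.001438  , -0.00066285,
        0.0003195 ]), 'joint_efforts': array([-5.47443924e-04, -7.21268177e+01, -6.22612381e+01,  7.80033600e-02,
        2.37252074e-02, -8.01002716e-05]), 'ee_pos': array([ 0.21406729, -0.63995808,  0.21793128]), 'eef_rot': array([-3.14049298e+00, -4.26720693e-05,  3.22803618e-01]), 'force': array([-0.43275056, -0.43706068, -0.44334227]), 'ft_torque': array([-0.03169031, -0.02261957,  0.01667827]), 'grasp_force': 0.0, 'gripper_width': 0.09276115603771576}
top [[366.6150024    0.         321.7148386 ]
 [  0.         366.6150024  189.25284788]
 [  0.           0.           1.        ]] [ 0.42845504 -0.13896382  1.12980624] [[ 0.02950741 -0.99886008  0.03752128]
 [-0.98828997 -0.03477612 -0.14857171]
 [ 0.1497072  -0.03269794 -0.98818956]]
side [[395.61406054   0.         319.11514941]
 [  0.         395.61406054 195.75887446]
 [  0.           0.           1.        ]] [ 0.52268882 -0.85771188  0.71560888] [[ 0.9972849  -0.07181799  0.01627913]
 [-0.02994818 -0.59750294 -0.80130727]
 [ 0.06727511  0.79864411 -0.59803147]]
```

View pics/top0.png

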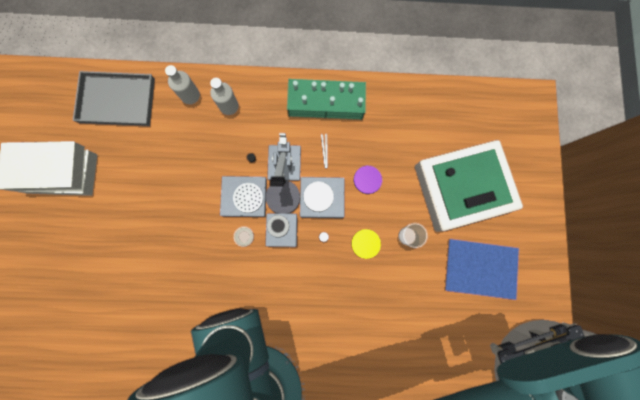

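View pics/side0.png

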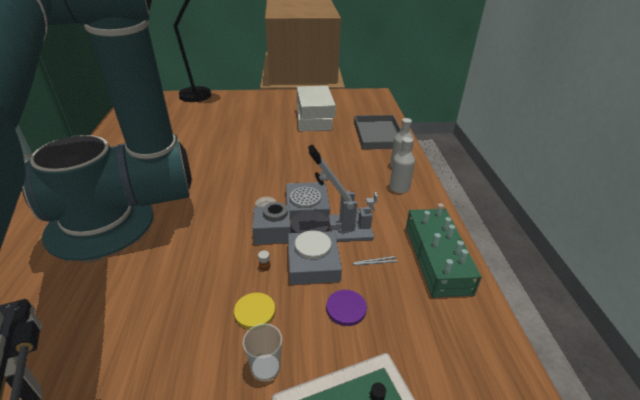

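The top view shows the support disc at (247,197), plate (283,198), filter (319,196), cap (279,227) and lever from (283,140) to (276,185). The side view agrees. Clamp +x is roughly world +x.

```bash
cat > h.py <<'E'
import cv2,numpy as np
def cam(c):
    R=cv2.Rodrigues(np.array(c["rvec"]))[0];t=np.array(c["tvec"]).ravel();return c["K"],R,t
def plane(c,uv,z):
    K,R,t=cam(c);uv=np.atleast_2d(uv).astype(float)
    d=np.c_[uv,np.ones(len(uv))]@np.linalg.inv(K).T@R;o=-R.T@t
    return o+d*((z-o[2])/d[:,2])[:,None]
def cloud(c):
    K,R,t=cam(c);v,u=np.mgrid[:400,:640];Z=c["z_map"]
    p=np.stack([u,v,np.ones_like(u)],-1)@np.linalg.inv(K).T*Z[...,None]
    return (p-t)@R
E
python3 - <<'E'
import cv2,numpy as np
from h import *
for n in("top","side"):
    c=dict(np.load(n+"0.npz"));P=cloud(c)
    for nm,uv in dict(top=dict(sup=(247,197),fil=(319,196),cap=(279,227),benc=(210,197),low=(226,210),mid=(339,210),high=(290,240),plate=(285,205)),side=dict(fil=(313,245),sup=(306,195),cap=(275,211)))[n].items(): print(n,nm,P[uv[1],uv[0]].round(4))
c=dict(np.load("top0.npz"));im=c["pixels"];cv2.imwrite("pics/crop.png",cv2.resize(im[120:260,200:360,::-1],None,fx=5,fy=5,interpolation=cv2.INTER_CUBIC)[:600])
hsv=cv2.cvtColor(im,cv2.COLOR_RGB2HSV)
P=cloud(c)
# ledge regions by height
for nm,z0,z1,box in (("low",.024,.052,(190,150,270,230)),("mid",.036,.066,(300,150,360,230)),("high",.05,.085,(255,205,305,260))):
    m=((P[...,2]>z0)&(P[...,2]<z1)&(hsv[...,1]<90)).astype(np.uint8)
    k=np.zeros_like(m);k[box[1]:box[3],box[0]:box[2]]=1;m*=k
    ct=max(cv2.findContours(m,0,2)[0],key=cv2.contourArea)
    z={"low":.032,"mid":.044,"high":.058}[nm]
    w=plane(c,ct[:,0,:],z)[:,:2].astype(np.float32)
    print(nm,cv2.minAreaRect(w*1000))
# discs
for nm,uv,z in (("fil",(319,196),.058),):
    m=((im.min(2)>170)).astype(np.uint8)
    l,lab,st,ce=cv2.connectedComponentsWithStats(m);i=lab[uv[1],uv[0]]
    ct=cv2.findContours((lab==i).astype(np.uint8),0,2)[0][0]
    print(nm,cv2.minEnclosingCircle(plane(c,ct[:,0,:],z)[:,:2].astype(np.float32)*1000),plane(c,ce[i],z))
E
```

```text
top sup [0.5617 0.0456 0.0458]
top fil [ 0.5703 -0.167   0.0591]
top cap [ 0.475  -0.0551  0.075 ]
top benc [ 0.5638  0.1671 -0.0028]
top low [0.5219 0.1066 0.0367]
top mid [ 0.5322 -0.2281  0.0449]
top high [ 0.4394 -0.0871  0.0572]
top plate [ 0.5434 -0.0664  0.0298]
side fil [ 0.5679 -0.1756  0.0593]
side sup [0.5613 0.0465 0.0426]
side cap [ 0.477  -0.0642  0.077 ]
low ((566.2359619140625, 54.424842834472656), (120.27214050292969, 145.77830505371094), 1.2112938165664673)
mid ((570.0560302734375, -174.73004150390625), (120.16173553466797, 129.2278289794922), 1.1961023807525635)
high ((467.6539306640625, -58.815216064453125), (92.36458587646484, 88.54425048828125), 1.6827517747879028)
fil ((569.559326171875, -177.07962036132812), 77.41153717041016) [[ 0.57045472 -0.17576093  0.058     ]]
```

View pics/crop.png

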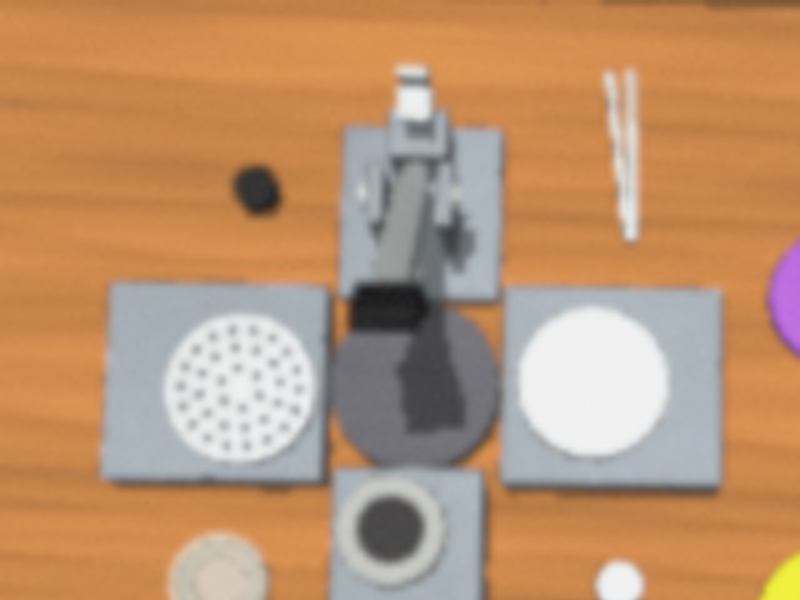

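The crop shows the support disc at (240,387), plate at (416,384), filter at (593,381) and cap at (390,530), in 5x crop pixels. I'll fit these precisely.

```bash
cat >> h.py <<'E'
def circ(c,seed,z,lo,hi,r,chan="g"):
    im=cv2.GaussianBlur(c["pixels"],(3,3),0).astype(int);g=im.mean(2);sat=im.max(2)-im.min(2)
    m=((g>=lo)&(g<=hi)&(sat<50)).astype(np.uint8)
    m=cv2.morphologyEx(m,cv2.MORPH_CLOSE,np.ones((3,3),np.uint8))
    lab=cv2.connectedComponents(m)[1];i=lab[seed[1],seed[0]]
    ct=max(cv2.findContours((lab==i).astype(np.uint8),0,1)[0],key=cv2.contourArea)[:,0,:]
    w=plane(c,ct,z)[:,:2]*1000
    from scipy.optimize import least_squares
    s=least_squares(lambda p:np.hypot(*(w-p[:2]).T)-p[2],[*w.mean(0),r],loss="soft_l1",f_scale=1).x
    return s.round(1),len(ct)
E
python3 - <<'E'
import cv2,numpy as np
from h import *
c=dict(np.load("top0.npz"));g=c["pixels"].mean(2)
print(g[197,220:300].astype(int));print(g[227,262:300].astype(int)); print(g[196,300:348].astype(int))
for a in (("sup",(247,192),.044,195,256,44),("fil",(319,196),.058,195,256,44),("cap",(270,226),.074,172,256,32),("plate",(275,205),.030,60,115,52),("mark",(279,226),.074,0,110,18)): print(a[0],circ(c,*a[1:]))
# edges of ledges and their direction on rays: inner & outer edge points from crop pixels
px=lambda x,y:(x/5+200-.4,y/5+120-.4)
for n,z,pts in (("low",.032,[(112,284),(328,287),(326,480),(103,480)]),("mid",.044,[(506,289),(719,290),(719,486),(502,486)])):
    print(n,(plane(c,[px(*p) for p in pts],z)[:,:2]*1000).round(1).tolist())
E
```

```text
[147 168 174 178 177 177 177 177 176 177 177 179 194 222 224 195 184 216
 227 224 223 231 233 226 219 231 237 239 239 238 231 225 230 237 236 220
 219 231 224 197 207 225 210 176 144 109 107 113 115 115 114 115 115 117
 116 116 116 117 116 108  90  74  72  70  71  71  70  69  72  72  72  82
 104 113 118 118 118 117 114 113]
[147 148 147 152 163 181 196 197 183 141  95  76  74  73  73  73  73  72
  72  74  74  90 136 181 196 193 173 165 175 180 181 180 178 162 120 108
 131 142]
[139 170 179 197 229 239 240 240 240 240 240 240 240 240 240 240 240 240
 240 240 240 240 240 240 240 240 240 240 240 240 240 240 236 211 184 182
 181 181 180 179 180 178 177 167 146 139 142 144]
sup (array([561.8,  45.2,  43.7]), 85)
fil (array([ 571.7, -164.4,   44.3]), 86)
cap (array([469.4, -60.6,  43.3]), 108)
plate (array([533. , -37.3,  10.8]), 30)
mark (array([479.6, -50.7,  16. ]), 32)
low [[623.4, 126.5], [626.2, -3.1], [509.4, -8.0], [505.2, 123.6]]
mid [[626.7, -111.0], [630.8, -239.3], [512.5, -241.8], [508.4, -113.1]]
```

```bash
python3 - <<'E'
import cv2,numpy as np
from h import *
from scipy.optimize import least_squares
for n,rows in (("top",(186,215)),):
    c=dict(np.load(n+"0.npz"));im=c["pixels"].astype(int);g=im.mean(2);sat=im.max(2)-im.min(2)
    print(g[205,262:304].astype(int));print(sat[205,262:304])
    m=((g<140)&(sat<35)).astype(np.uint8);m[:186]=0;m[217:]=0;m[:,:262]=0;m[:,304:]=0
    m=cv2.morphologyEx(m,cv2.MORPH_OPEN,np.ones((3,3),np.uint8))
    ct=max(cv2.findContours(m,0,1)[0],key=cv2.contourArea)[:,0,:];ct=ct[ct[:,1]>187]
    w=plane(c,ct,.03)[:,:2]*1000
    s=least_squares(lambda p:np.hypot(*(w-p[:2]).T)-51.5,[568,-57],loss="soft_l1",f_scale=1);print(s.x,np.abs(s.fun).round(1))
    # cap mark centre + grey ring
    s2=least_squares
    # ledge yaw from line fits: front edges (robot side) and far edges of low/mid, by row gradient of sat
    for nm,z,cols in (("low",.032,(226,262)),("mid",.044,(305,340))):
        pts=[]
        for u in range(*cols):
            col=sat[170:185,u].astype(float);v=170+np.interp(-50,-np.minimum.accumulate(col),np.arange(15));pts.append((u,v))
        w=plane(c,pts,z)[:,:2];f=np.polyfit(w[:,1],w[:,0],1);print(nm,"far edge slope",f, np.median(w,0))
E
```

```text
[166 166 131 106 127 132 122 114 114 113 113 114 114 114 115 116 115 115
 110  91  77  74  75  74  76  85  89  90  89  91  95 109 114 115 107  93
  95 126 156 172 179 179]
[13 13  8 39 99 87 34  5  6  6  7  7  7  5  6  6  5  6  5  5  5  4  3  4
  3  6  5  4  5  6  5  6  7  6  6 11 56 69 19 10 16 16]
[569.11256315 -57.86083282] [0.6 0.6 3.3 6.1 4.9 3.9 3.  2.3 1.7 1.3 1.1 1.1 4.2 4.5 4.9 5.5 2.6 0.2
 2.2 1.1 2.6 1.1 2.  2.5 2.6 2.4 1.8 0.9 0.4 3.1 2.  1.  0.2 0.4 0.9 4.2
 4.4 4.4 4.1 0.8 0.2 0.5 1.4 2.4 3.6 4.9 2.2 1.2 0.5 0.1 0.  0.3 1.  0.6
 0.5 2.  3.8 3.  2.2 1.7 1.3 1.1 1.1 1.2 1.6 2.1 0.9 3.1 2.2 3.9 2.5 3.6]
low far edge slope [-0.01692799  0.62787518] [0.62684266 0.06232176]
mid far edge slope [-0.02299473  0.62671157] [ 0.63071344 -0.17463047]
```

Call:
play_rows(increments=[[0, 0, 0.06, 0, 0, 0, 0], [0, 0, 0.12, 0, 0, 0, 0], [0.02, 0.04, 0.18, 0, 0, 8, 0.46], [0.05, 0.1, 0.2, 0, 0, 16, 0.46], [0.08, 0.16, 0.22, 0, 0, 24, 0.46], [0.11, 0.21, 0.22, 0, 0, 32, 0.46], [0.14, 0.27, 0.22, 0, 0, 40, 0.46], [0.17, 0.32, 0.22, 0, 0, 48, 0.46], [0.2, 0.37, 0.22, 0, 0, 56, 0.46], [0.23, 0.42, 0.22, 0, 0, 64, 0.46], [0.26, 0.48, 0.22, 0, 0, 72, 0.46], [0.29, 0.53, 0.22, 0, 0, 72.6, 0.46]])

```text
t: 1.6
ee_pos: [0.4984, -0.1187, 0.4386]
eef_rot: [3.141, 0.0, 1.592]
force: [1.0, -1.1, -0.5]
gripper_width: 0.05
grasp_force: 0.0
```

```bash
python3 - <<'E'
from workcell import *
import cv2,numpy as np
s=observe();c=capture("wrist");c=dict(c);c.update(p=s["ee_pos"],e=s["eef_rot"]);np.savez("w0.npz",**c)
cv2.imwrite("pics/w0.png",c["pixels"][:,:,::-1]);print(s["ee_pos"],c["tool_from_camera"],c["K"],s["joint_positions"])
E
```

```text
[ 0.49840372 -0.11872495  0.43863076] [[-5.68764355e-06 -9.53597590e-01 -3.01084103e-01  8.51791182e-02]
 [ 9.99999943e-01 -1.07455209e-04  3.21443025e-04 -4.65590619e-04]
 [-3.38880349e-04 -3.01084084e-01  9.53597535e-01 -1.65420250e-01]
 [ 0.00000000e+00  0.00000000e+00  0.00000000e+00  1.00000000e+00]] [[303.47918865   0.         317.39567237]
 [  0.         303.47918865 202.24976704]
 [  0.           0.           1.        ]] [-2.83616362e-01 -2.07770984e-01  1.40007501e+00 -4.93465231e-05
  1.94907075e+00 -3.05193363e-01]
```

View pics/w0.png

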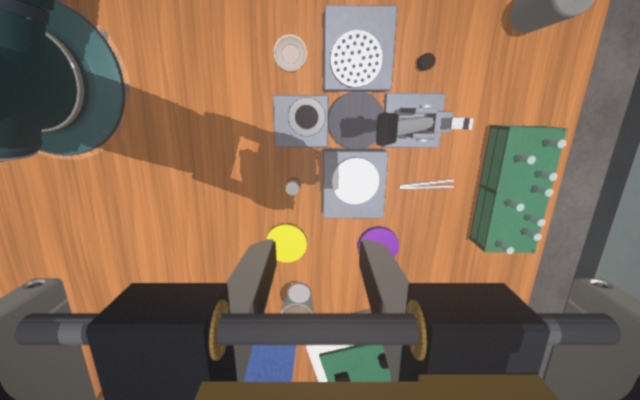

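The wrist view shows the support disc at (357,57), plate (356,120), filter (355,180), cap (306,117) and lever pad (386,128). I'll cross-check these against the top camera.

```bash
cat >> h.py <<'E'
from scipy.spatial.transform import Rotation as Ro
def wr(c):
    T=np.eye(4);T[:3,:3]=Ro.from_euler("xyz",c["e"]).as_matrix();T[:3,3]=c["p"]
    W=np.linalg.inv(T@c["tool_from_camera"]);c["rvec"]=cv2.Rodrigues(W[:3,:3])[0];c["tvec"]=W[:3,3];return c
def ring(c,ctr,z,r,span=9,ang=None,res=.5):
    """subpixel circle: along radial rays about ctr (mm) find the strongest gradient near r; fit centre"""
    from scipy.optimize import least_squares
    g=cv2.GaussianBlur(c["pixels"],(3,3),0).astype(np.float32);K,R,t=cam(c)
    a=np.radians(np.arange(0,360,5) if ang is None else ang);p=np.array(ctr,float)
    for it in range(4):
        rr=np.arange(r-span,r+span+.1,res)
        X=np.stack([p[0]+np.outer(np.cos(a),rr),p[1]+np.outer(np.sin(a),rr),np.full((len(a),len(rr)),z*1000)],-1)/1000
        q=(X@R.T+t);uv=(q/q[...,2:])@K.T
        v=cv2.remap(g,uv[...,0].astype(np.float32),uv[...,1].astype(np.float32),1)
        d=np.abs(np.diff(v,axis=1)).sum(2);k=d.argmax(1);re=rr[k]+res/2
        w=np.c_[p[0]+re*np.cos(a),p[1]+re*np.sin(a)]
        s=least_squares(lambda x:np.hypot(*(w-x[:2]).T)-x[2],[*p,r],loss="soft_l1",f_scale=.7);p=s.x[:2]
    return s.x.round(1),float(np.median(np.abs(s.fun)).round(2))
E
python3 - <<'E'
from h import *
T=dict(np.load("top0.npz"));W=wr(dict(np.load("w0.npz")));S=dict(np.load("side0.npz"))
for nm,c in (("top",T),("wrist",W),("side",S)):
    print(nm,"sup",ring(c,(562,45),.044,44),"fil",ring(c,(571,-165),.058,44),"cap",ring(c,(479,-55),.074,32,6),"plate",ring(c,(569,-58),.030,52,5,np.r_[100:260:5] if nm!="side" else np.r_[110:170:5,190:260:5]))
for n,z,s in (("low",.032,1),("mid",.044,-1)):
    uv=[(326,6),(395,6),(391,89),(325,89)] if s>0 else [(325,150),(385,150),(386,217),(323,217)]
    print(n,(plane(W,uv,z)[:,:2]*1000).round(1).tolist())
E
```

```text
top sup (array([561.8,  44.4,  44.6]), 0.79) fil (array([ 571.1, -163.9,   43.9]), 0.58) cap (array([485.6, -44.6,  30.3]), 1.31) plate (array([570.6, -60.3,  55. ]), 0.91)
wrist sup (array([560. ,  44.1,  43. ]), 0.82) fil (array([ 569.1, -163.8,   43.6]), 0.42) cap (array([485.3, -65. ,  32.8]), 2.93) plate (array([568.7, -57.5,  55. ]), 1.16)
side sup (array([557.9,  45.1,  45.3]), 0.84) fil (array([ 567.5, -164.9,   43.4]), 0.54) cap (array([487.4, -57.3,  31. ]), 2.77) plate (array([560.6, -47.8,  52.1]), 2.27)
low [[507.1, 123.9], [620.4, 126.3], [625.9, -1.4], [509.2, -3.9]]
mid [[512.0, -109.6], [622.1, -107.2], [635.7, -237.9], [511.8, -240.6]]
```

Call:
play_rows(increments=[[0.015, 0.06, 0, -5, 0, 0, 0.46], [0.03, 0.12, 0, -10, 0, 0, 0.46], [0.045, 0.18, 0, -15, 0, 0, 0.46], [0.062, 0.237, -0.03, -20, 0, 0, 0.46], [0.062, 0.237, -0.09, -20, 0, 0, 0.46], [0.062, 0.237, -0.15, -20, 0, 0, 0.46], [0.062, 0.237, -0.21, -20, 0, 0, 0.46], [0.062, 0.237, -0.27, -20, 0, 0, 0.46], [0.062, 0.237, -0.32, -20, 0, 0, 0.46], [0.062, 0.237, -0.36, -20, 0, 0, 0.46], [0.062, 0.237, -0.385, -20, 0, 0, 0.46], [0.062, 0.237, -0.395, -20, 0, 0, 0.46]])

```text
t: 3.15
ee_pos: [0.5592, 0.1159, 0.042]
eef_rot: [-3.132, 0.35, 1.592]
force: [-0.2, 1.1, -0.2]
gripper_width: 0.0503
grasp_force: 0.0
```

```bash
cat > shot.py <<'E'
import sys
from workcell import *
from h import *
def shot(name,tag):
    s=observe();c=dict(capture(name))
    if name=="wrist": c.update(p=s["ee_pos"],e=s["eef_rot"]);wr(c)
    np.savez(f"{tag}.npz",**c);cv2.imwrite(f"pics/{tag}.png",c["pixels"][:,:,::-1]);return c
E
python3 - <<'E'
from shot import *
s=observe();print(s["ee_pos"],s["eef_rot"],s["force"],s["t"]);shot("wrist","w1")
E
```

```text
[0.55922444 0.11591286 0.04201616] [-3.13221302  0.34966398  1.59186084] [-0.21275436  1.14201476 -0.19955691] 3.15
```

View pics/w1.png

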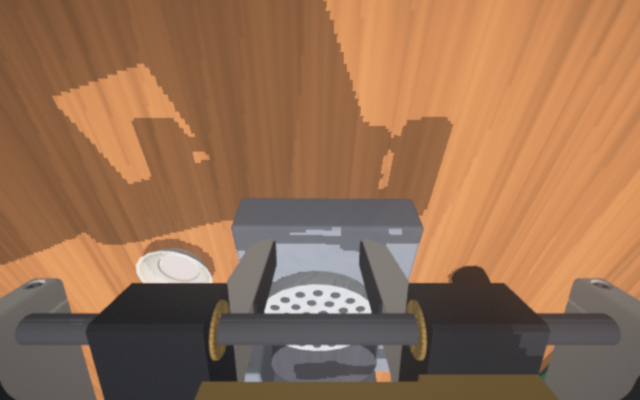

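The wrist view shows the disc at about (317,317), centred between the fingers at (255,300) and (380,300). Now lower and push, stopping short.

Call:
play_rows(increments=[[0, 0, -0.006, 0, 0, 0, 0.46], [0, -0.015, -0.006, 0, 0, 0, 0.46], [0.001, -0.026, -0.006, 0, 0, 0, 0.46], [0.002, -0.036, -0.006, 0, 0, 0, 0.46], [0.003, -0.046, -0.006, 0, 0, 0, 0.46], [0.004, -0.056, -0.006, 0, 0, 0, 0.46], [0.005, -0.066, -0.006, 0, 0, 0, 0.46], [0.006, -0.076, -0.006, 0, 0, 0, 0.46], [0.007, -0.086, -0.006, 0, 0, 0, 0.46], [0.008, -0.094, -0.006, 0, 0, 0, 0.46], [0.008, -0.1, -0.006, 0, 0, 0, 0.46], [0.008, -0.104, -0.006, 0, 0, 0, 0.46]])

```text
t: 4.7
ee_pos: [0.5679, 0.0118, 0.0375]
eef_rot: [-3.134, 0.349, 1.591]
force: [0.1, 3.3, 2.0]
gripper_width: 0.0505
grasp_force: 2.2
```

Call:
play_rows(increments=[[0, -0.005, 0, 0, 0, 0, 0.46], [0, -0.01, 0, 0, 0, 0, 0.46], [0, -0.015, 0, 0, 0, 0, 0.46], [0, -0.018, 0, 0, 0, 0, 0.46], [0, -0.02, 0, 0, 0, 0, 0.46], [0, -0.02, 0, 0, 0, 0, 0.46]])

```text
t: 5.45
ee_pos: [0.5679, -0.008, 0.0376]
eef_rot: [-3.135, 0.349, 1.591]
force: [0.0, 0.5, -0.1]
gripper_width: 0.0501
grasp_force: 0.5
```

```bash
python3 - <<'E'
from shot import *
s=observe();print(s["ee_pos"],s["eef_rot"],s["force"],s["t"]);shot("wrist","w2");c=shot("top","t2");S=shot("side","s2")
a=np.hstack([cv2.resize(c["pixels"][150:250,210:350],None,fx=4,fy=4),cv2.resize(S["pixels"][150:290,240:390],(240,400),None)])
cv2.imwrite("pics/c2.png",a[:,:,::-1])
P=cloud(c);print(ring(c,(567,-45),.042,44,6,np.r_[120:250:5]),ring(c,(567,-45),.042,44,6))
E
```

```text
[ 0.56789014 -0.00795501  0.03763031] [-3.1345121   0.34915933  1.59098976] [ 0.0328895   0.52523936 -0.1328426 ] 5.45
(array([568.8, -50.7,  43.6]), 0.36) (array([568.7, -51.1,  43.8]), 1.13)
```

View pics/c2.png

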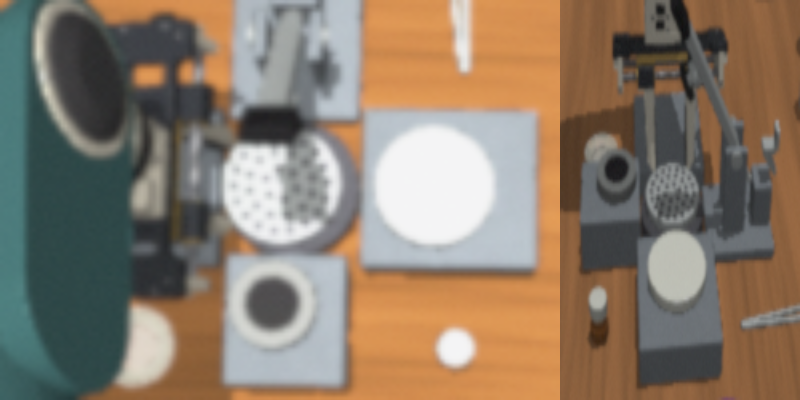

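The support disc has dropped onto the plate. It is centred at about (285,188) in the crop, with the plate's crescent visible on its right, so it has a little further to go.

```bash
python3 - <<'E'
from h import *
T=dict(np.load("top0.npz"));c=dict(np.load("t2.npz"))
# edges by profile along -y from disc centre at several x, plate plane
def prof(c,ctr,z,deg,r0,r1):
    K,R,t=cam(c);a=np.radians(deg);rr=np.arange(r0,r1,2.)
    X=np.c_[ctr[0]+rr*np.cos(a),ctr[1]+rr*np.sin(a),np.full(len(rr),z*1000)]/1000
    q=X@R.T+t;uv=(q/q[:,2:])@K.T
    v=cv2.remap(c["pixels"].astype(np.float32),uv[:,0].astype(np.float32)[None],uv[:,1].astype(np.float32)[None],1)[0]
    return v.mean(1).astype(int),(v.max(1)-v.min(1)).astype(int)
C=(569,-58)
for im,n in((T,"t0"),(c,"t2")):
  for d in (180,210,240,270,300,330):
    g,s=prof(im,C,.03,d,44,62);print(n,d,g,s)
for d in (90,120,150): print("t0",d,*prof(T,C,.03,d,44,62))
E
```

```text
t0 180 [116 119 129 144 160 172 178 185 191] [ 7  6  7  9 11 10  8  3  2]
t0 210 [116 114 108  97  90  95 116 137 158] [ 6  5  4  4 16 27 25 13  4]
t0 240 [115 113 107  96  90  95 111 132 148] [ 6  5  5  8 28 60 79 81 57]
t0 270 [117 115 114 117 132 151 168 175 184] [ 6  6  5  3  2  2  8 11  9]
t0 300 [119 119 121 123 125 127 127 133 142] [ 5  4 10 35 72 90 97 68 39]
t0 330 [118 119 121 121 123 117 110 110 116] [ 6  4  8 32 65 79 81 52 25]
t2 180 [140 134 139 154 173 186 192 199 206] [ 5  6  8 11 12 11  7  3  2]
t2 210 [125 123 116 105  98 103 124 148 169] [ 5  5  5  5 18 30 27 14  3]
t2 240 [125 121 115 104  97 103 120 141 158] [ 6  5  5  7 29 65 85 88 61]
t2 270 [125 125 123 126 142 163 182 189 199] [ 6  7  5  3  1  4 10 12 11]
t2 300 [131 129 130 132 134 136 138 144 154] [  6   5  10  38  77  97 104  72  42]
t2 330 [157 137 130 130 132 125 117 118 125] [ 4  5 10 34 70 85 87 56 27]
t0 90 [115 114 111 108 110 125 148 169 191] [ 5  5  5  5  7  9 11 10  7]
t0 120 [116 116 118 122 129 129 125 112 109] [ 5  4  7 31 66 89 96 60 28]
t0 150 [116 115 111 106 104 112 124 139 152] [ 6  6  4 13 38 65 74 56 31]
```

Call:
play_rows(increments=[[0, -0.003, 0, 0, 0, 0, 0.46], [0, -0.005, 0, 0, 0, 0, 0.46], [0, -0.0065, 0, 0, 0, 0, 0.46], [0, -0.0073, 0, 0, 0, 0, 0.46], [0, -0.0073, 0, 0, 0, 0, 0.46]])

```text
t: 6.22
ee_pos: [0.5679, -0.0152, 0.0376]
eef_rot: [-3.135, 0.349, 1.591]
force: [0.4, 1.0, -0.3]
gripper_width: 0.0506
grasp_force: 0.8
```

```bash
python3 - <<'E'
from shot import *
s=observe();print(s["ee_pos"],s["t"]);c=shot("top","t3")
for a in (np.r_[120:250:5],np.r_[100:300:5],np.r_[150:330:5]): print(ring(c,(568.8,-57),.042,44,5,a))
E
```

```text
[ 0.56791119 -0.01515974  0.03763857] 6.225
(array([571.3, -57.5,  45.9]), 0.37)
(array([570.2, -57.7,  44.8]), 0.39)
(array([570.3, -57.8,  44.6]), 0.44)
```

Call:
play_rows(increments=[[0, 0.02, 0.002, 0, 0, 0, 0.46], [0, 0.06, 0.015, 0, 0, 0, 0.46], [0, 0.09, 0.065, 0, 0, 0, 0.46], [0, 0.09, 0.127, 0, 0, 0, 0.46], [0, 0.09, 0.19, 0, 0, 0, 0.46], [0, 0.09, 0.25, 0, 0, 0, 0.46], [0, 0.08, 0.31, 0, 0, 0, 0.46], [0, 0.05, 0.36, 5, 0, 0, 0.46], [0, 0, 0.36, 10, 0, 0, 0.46], [0, -0.06, 0.36, 15, 0, 0, 0.46], [0, -0.12, 0.36, 20, 0, 0, 0.46], [0.0015, -0.17, 0.36, 30, 0, 0, 0.46]])

```text
t: 7.78
ee_pos: [0.5694, -0.1851, 0.3989]
eef_rot: [3.136, -0.178, 1.592]
force: [1.4, 0.7, -0.2]
gripper_width: 0.0504
grasp_force: 0.0
```

Call:
play_rows(increments=[[0, -0.042, -0.03, 10, 0, 0, 0.46], [0, -0.045, -0.09, 10, 0, 0, 0.46], [0, -0.045, -0.15, 10, 0, 0, 0.46], [0, -0.045, -0.21, 10, 0, 0, 0.46], [0, -0.045, -0.27, 10, 0, 0, 0.46], [0, -0.045, -0.315, 10, 0, 0, 0.46], [0, -0.045, -0.335, 10, 0, 0, 0.46], [0, -0.045, -0.335, 10, 0, 0, 0.46]])

```text
t: 8.78
ee_pos: [0.5696, -0.2295, 0.0624]
eef_rot: [3.136, -0.35, 1.591]
force: [0.6, -0.5, 0.9]
gripper_width: 0.0505
grasp_force: 0.0
```

```bash
python3 - <<'E'
from shot import *
s=observe();print(s["ee_pos"],s["eef_rot"],s["force"],s["t"]);c=shot("top","t4");S=shot("side","s4")
for a in (np.r_[120:250:5],np.r_[100:300:5],np.r_[150:330:5]): print(ring(c,(569,-57),.042,44,5,a))
print(ring(c,(571,-164),.058,44,6,np.r_[-60:150:5]))
E
```

```text
[ 0.569576   -0.22947361  0.06243163] [ 3.13599883 -0.34980743  1.59119562] [ 0.59775282 -0.48782904  0.88781266] 8.775
(array([570.4, -57.6,  44.9]), 0.45)
(array([570.2, -57.4,  45. ]), 0.43)
(array([570. , -57.9,  44.5]), 0.58)
(array([ 571.1, -164.2,   43.8]), 0.54)
```

Call:
play_rows(increments=[[0, 0, -0.0128, 0, 0, 0, 0.46], [0, 0.015, -0.0128, 0, 0, 0, 0.46], [0, 0.026, -0.0128, 0, 0, 0, 0.46], [0, 0.036, -0.0128, 0, 0, 0, 0.46], [0, 0.046, -0.0128, 0, 0, 0, 0.46], [0, 0.056, -0.0128, 0, 0, 0, 0.46], [-0.001, 0.066, -0.0128, 0, 0, 0, 0.46], [-0.001, 0.076, -0.0128, 0, 0, 0, 0.46], [-0.001, 0.086, -0.0128, 0, 0, 0, 0.46], [-0.001, 0.094, -0.0128, 0, 0, 0, 0.46], [-0.001, 0.1, -0.0128, 0, 0, 0, 0.46], [-0.001, 0.104, -0.0128, 0, 0, 0, 0.46]])

```text
t: 10.38
ee_pos: [0.5684, -0.1257, 0.0498]
eef_rot: [3.135, -0.349, 1.591]
force: [-0.2, -1.5, -0.0]
gripper_width: 0.0501
grasp_force: 0.9
```

Call:
play_rows(increments=[[0, 0.005, 0, 0, 0, 0, 0.46], [0, 0.01, 0, 0, 0, 0, 0.46], [0, 0.015, 0, 0, 0, 0, 0.46], [0, 0.018, 0, 0, 0, 0, 0.46], [0, 0.02, 0, 0, 0, 0, 0.46], [0, 0.02, 0, 0, 0, 0, 0.46]])

```text
t: 11.12
ee_pos: [0.5685, -0.106, 0.0499]
eef_rot: [3.135, -0.349, 1.591]
force: [-0.6, -1.3, 0.0]
gripper_width: 0.0501
grasp_force: 0.4
```

```bash
python3 - <<'E'
from shot import *
s=observe();print(s["ee_pos"],s["force"],s["t"]);c=shot("top","t5");S=shot("side","s5")
a=np.hstack([cv2.resize(c["pixels"][150:250,210:350],None,fx=4,fy=4),cv2.resize(S["pixels"][150:290,240:390],(240,400),None)])
cv2.imwrite("pics/c5.png",a[:,:,::-1])
for a in (np.r_[120:250:5],np.r_[100:240:5]): print(ring(c,(569,-64),.056,44,6,a))
E
```

```text
[ 0.56848161 -0.10599547  0.04992316] [-0.63638829 -1.25905918  0.03297471] 11.125
(array([561.3, -56.9,  38.1]), 0.53)
(array([566.9, -57.2,  42. ]), 1.28)
```

View pics/c5.png

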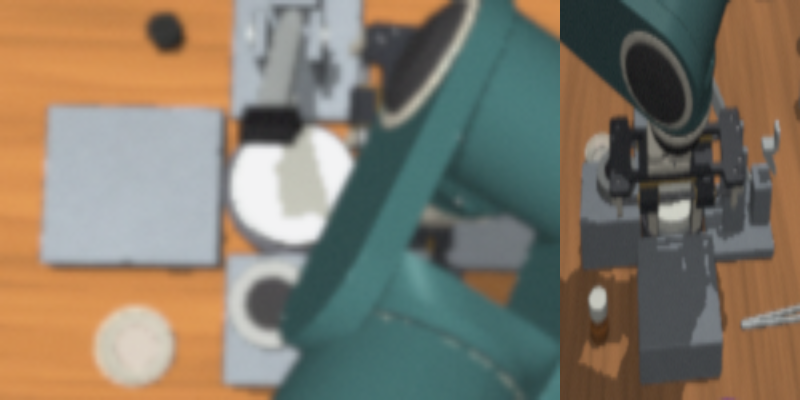

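The arm hides the right side of the filter, which is at about (293,185) in the crop. By contact geometry it is about 5 mm short, so I'll finish the push and back off to measure it unobstructed.

Call:
play_rows(increments=[[0, 0.002, 0, 0, 0, 0, 0.46], [0, 0.0035, 0, 0, 0, 0, 0.46], [0, 0.005, 0, 0, 0, 0, 0.46], [0, 0.005, 0, 0, 0, 0, 0.46], [0, -0.015, 0.001, 0, 0, 0, 0.46], [0, -0.055, 0.01, 0, 0, 0, 0.46], [0, -0.1, 0.05, 0, 0, 0, 0.46], [0, -0.12, 0.11, 0, 0, 0, 0.46], [0, -0.12, 0.17, 0, 0, 0, 0.46], [0, -0.12, 0.23, 0, 0, 0, 0.46], [0, -0.12, 0.29, 0, 0, 0, 0.46], [-0.06, -0.12, 0.35, 0, 0, 0, 0.46]])

```text
t: 12.72
ee_pos: [0.5245, -0.227, 0.3857]
eef_rot: [3.134, -0.349, 1.592]
force: [-1.2, -0.8, -0.3]
gripper_width: 0.0501
grasp_force: 0.0
```

```bash
python3 - <<'E'
from shot import *
s=observe();print(s["ee_pos"],s["force"],s["t"]);c=shot("top","t6");S=shot("side","s6");W=shot("wrist","w6")
a=np.hstack([cv2.resize(c["pixels"][150:250,230:330],None,fx=4,fy=4),cv2.resize(S["pixels"][150:250,250:350],(400,400),None)])
cv2.imwrite("pics/c6.png",a[:,:,::-1])
for n,c in(("top",c),("side",S)):
  for a in (np.r_[120:250:5],np.r_[100:300:5],np.r_[150:330:5]): print(n,ring(c,(569,-58),.056,44,5,a))
  print(n,"cap mark",ring(c,(478,-54),.074,17,5),ring(c,(478,-54),.074,32,4))
P=cloud(S);m=(np.hypot(P[...,0]-.565,P[...,1]+.075)<.012);print("z",np.percentile(P[m][:,2],[10,50,90]))
E
```

```text
[ 0.52448282 -0.22703337  0.38569774] [-1.19920088 -0.79142409 -0.284406  ] 12.725
top (array([568.8, -58.2,  44.3]), 0.5)
top (array([569. , -58. ,  44.7]), 0.37)
top (array([568.9, -58.2,  44.5]), 0.46)
top cap mark (array([479.7, -51. ,  18.6]), 0.49) (array([482.4, -47.5,  32.4]), 1.5)
side (array([567.3, -59. ,  44.5]), 0.39)
side (array([565.3, -58.6,  43.5]), 0.55)
side (array([566.1, -58.4,  43.7]), 0.6)
side cap mark (array([476.5, -50.6,  19.1]), 0.56) (array([476. , -52.1,  31.2]), 1.26)
z [0.05599921 0.05915464 0.25631249]
```

View pics/c6.png

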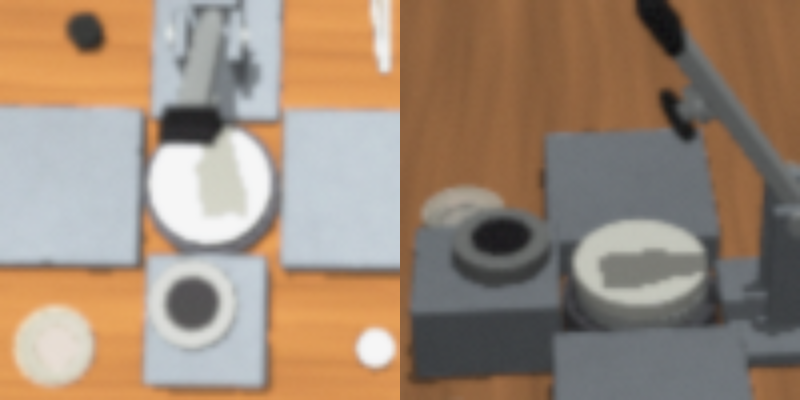

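The filter measures (568.9,-58.1) against the plate at (569,-58), so it is centred. It lies flat in both views. Next is the cap, whose mark is at (479.7,-51.0).

Call:
play_rows(increments=[[-0.02, 0.03, 0, -7, 0, 0, 0.57], [-0.04, 0.07, 0, -14, 0, 0, 0.57], [-0.06, 0.1, 0, -20, 0, 0, 0.57], [-0.06, 0.1, 0, -20, 0, 0, 0.57]])

```text
t: 13.38
ee_pos: [0.4637, -0.1242, 0.3842]
eef_rot: [3.141, 0.001, 1.594]
force: [0.8, -0.5, -0.0]
gripper_width: 0.0402
grasp_force: 0.0
```

Call:
play_rows(increments=[[0, 0.01, 0, 0, 0, 10, 0.57], [-0.005, 0.02, 0, 0, 0, 20, 0.57], [-0.01, 0.03, 0, 0, 0, 30, 0.57], [-0.015, 0.04, 0, 0, 0, 40, 0.57], [-0.02, 0.05, 0, 0, 0, 50, 0.57], [-0.025, 0.06, 0, 0, 0, 60, 0.57], [-0.03, 0.07, 0, 0, 0, 70, 0.57], [-0.034, 0.076, 0, 0, 0, 80, 0.57], [-0.034, 0.076, 0, 0, 0, 90, 0.57], [-0.034, 0.076, 0, 0, 0, 90, 0.57]])

```text
t: 14.62
ee_pos: [0.4309, -0.0509, 0.383]
eef_rot: [3.141, -0.002, -3.124]
force: [0.3, -1.2, -0.8]
gripper_width: 0.0398
grasp_force: 0.0
```

Call:
play_rows(increments=[[0, 0, -0.05, 0, -8, 0, 0.57], [0, 0, -0.11, 0, -15, 0, 0.57], [0, 0, -0.17, 0, -15, 0, 0.57], [0, 0, -0.22, 0, -15, 0, 0.57], [0, 0, -0.26, 0, -15, 0, 0.57], [0, 0, -0.29, 0, -15, 0, 0.57], [0, 0, -0.3, 0, -15, 0, 0.57], [0, 0, -0.3, 0, -15, 0, 0.57]])

```text
t: 15.62
ee_pos: [0.4303, -0.0503, 0.0841]
eef_rot: [-3.137, 0.261, -3.124]
force: [0.9, -0.8, 1.5]
gripper_width: 0.04
grasp_force: 0.0
```

```bash
python3 - <<'E'
from shot import *
s=observe();print(s["ee_pos"],s["eef_rot"],s["force"],s["t"],s["joint_positions"].round(2),s["gripper_width"])
R=Ro.from_euler("xyz",s["eef_rot"]).as_matrix();print(R.round(3))
E
```

```text
[ 0.43029442 -0.05032786  0.08405902] [-3.1373263   0.26088641 -3.12430043] [ 0.89422203 -0.78346083  1.53299218] 15.625 [-0.21 -0.58  2.26  0.06  1.21 -1.81] 0.039973228520991874
[[-0.966 -0.016  0.258]
 [-0.017  1.     0.   ]
 [-0.258 -0.004 -0.966]]
```

Call:
play_rows(increments=[[0, -0.0005, -0.014, 0, 0, 0, 0.57], [0, -0.0005, -0.0215, 0, 0, 0, 0.57], [0.01, -0.0005, -0.0215, 0, 0, 0, 0.57], [0.018, -0.0005, -0.0215, 0, 0, 0, 0.57], [0.026, -0.001, -0.0215, 0, 0, 0, 0.57], [0.034, -0.002, -0.0215, 0, 0, 0, 0.57], [0.042, -0.003, -0.0215, 0, 0, 0, 0.57], [0.05, -0.004, -0.0215, 0, 0, 0, 0.57], [0.058, -0.005, -0.0215, 0, 0, 0, 0.57], [0.065, -0.006, -0.0215, 0, 0, 0, 0.57], [0.071, -0.007, -0.0215, 0, 0, 0, 0.57], [0.076, -0.0075, -0.0215, 0, 0, 0, 0.57]])

```text
t: 17.12
ee_pos: [0.5065, -0.0577, 0.0624]
eef_rot: [-3.136, 0.262, -3.122]
force: [-0.8, 0.3, -0.4]
gripper_width: 0.0398
grasp_force: 0.4
```

Call:
play_rows(increments=[[0.006, 0, 0, 0, 0, 0, 0.57], [0.012, 0, 0, 0, 0, 0, 0.57], [0.017, 0, 0, 0, 0, 0, 0.57], [0.021, 0, 0, 0, 0, 0, 0.57], [0.024, 0, 0, 0, 0, 0, 0.57], [0.026, 0, 0, 0, 0, 0, 0.57], [0.026, 0, 0, 0, 0, 0, 0.57]])

```text
t: 18.0
ee_pos: [0.5323, -0.0576, 0.0626]
eef_rot: [-3.136, 0.262, -3.122]
force: [-0.8, 0.4, 1.1]
gripper_width: 0.0399
grasp_force: 0.4
```

```bash
python3 - <<'E'
from shot import *
s=observe();print(s["ee_pos"],s["force"],s["t"]);c=shot("top","t7");S=shot("side","s7")
a=np.hstack([cv2.resize(c["pixels"][150:250,230:330],None,fx=4,fy=4),cv2.resize(S["pixels"][150:250,250:350],(400,400),None)])
cv2.imwrite("pics/c7.png",a[:,:,::-1])
for n,c in(("top",c),("side",S)): print(n,"mark",ring(c,(565,-57),.072,18,5),ring(c,(565,-57),.072,32,5))
E
```

```text
[ 0.5323303  -0.05758217  0.06255962] [-0.8174768   0.3638187   1.13209848] 18.0
top mark (array([566.8, -56.4,  18.4]), 0.83) (array([569.6, -50.3,  32.5]), 2.19)
side mark (array([562.5, -57.6,  19.6]), 1.12) (array([563.8, -72. ,  31.4]), 1.2)
```

View pics/c7.png

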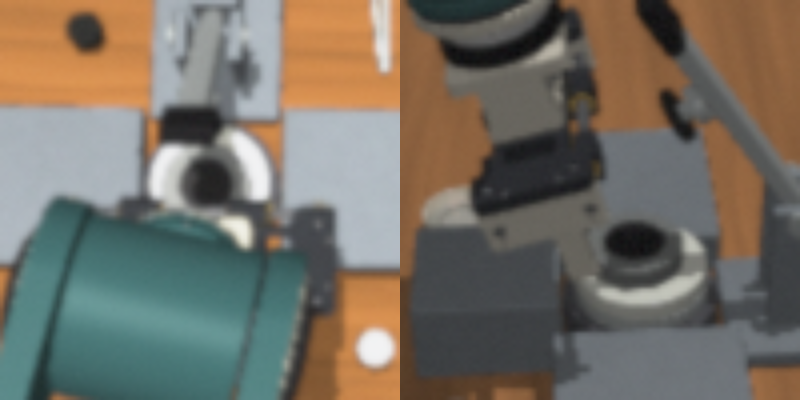

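The cap sits on the filter, with its mark at (210,182) in the top crop, about 3.5 mm short. I'll finish and back away.

Call:
play_rows(increments=[[0.0015, 0, 0, 0, 0, 0, 0.57], [0.0028, 0, 0, 0, 0, 0, 0.57], [0.0035, 0, 0, 0, 0, 0, 0.57], [0.0035, 0, 0, 0, 0, 0, 0.57], [-0.015, 0, 0.001, 0, 0, 0, 0.57], [-0.06, 0, 0.01, 0, 0, 0, 0.57], [-0.1, 0, 0.05, 0, 0, 0, 1], [-0.1, 0, 0.11, 0, 0, 0, 1], [-0.1, 0, 0.17, 0, 0, 0, 1], [-0.1, 0, 0.23, 0, 0, 0, 1], [-0.1, -0.05, 0.29, 0, 0, 0, 1], [-0.1, -0.1, 0.35, 0, 0, 0, 1]])

```text
t: 19.6
ee_pos: [0.4321, -0.1382, 0.3906]
eef_rot: [-3.136, 0.263, -3.12]
force: [0.4, 0.3, 0.4]
gripper_width: 0.0007
grasp_force: 0.0
```

```bash
python3 - <<'E'
from shot import *
s=observe();print(s["ee_pos"],s["eef_rot"],s["force"],s["t"]);c=shot("top","t8");S=shot("side","s8")
for n,c in(("top",c),("side",S)):
  for a in(None,np.r_[100:330:5],np.r_[180:300:5]): print(n,"mark",ring(c,(568,-57),.072,18,5,a),"fil",ring(c,(568,-58),.056,44,5,np.r_[120:300:5]))
# lever pad: dark pixels near the expected place
T=c=dict(np.load("t8.npz"));g=T["pixels"].max(2);m=(g<60).astype(np.uint8);m[:165]=0;m[191:]=0;m[:,:262]=0;m[:,:]*=1;m[:,300:]=0
P=cloud(T);q=P[m>0];q=q[q[:,2]>.2];print("pad",len(q),q.mean(0),q.min(0),q.max(0))
E
```

```text
[ 0.43205493 -0.13823644  0.3905624 ] [-3.13586474  0.26296026 -3.12020367] [0.44575412 0.29959099 0.4405003 ] 19.6
top mark (array([568.7, -57.7,  19.5]), 1.17) fil (array([568.4, -58.4,  44. ]), 0.48)
top mark (array([570.2, -58.1,  20.4]), 1.19) fil (array([568.4, -58.4,  44. ]), 0.48)
top mark (array([573.5, -52.8,  21.4]), 0.23) fil (array([568.4, -58.4,  44. ]), 0.48)
side mark (array([565.6, -57.1,  19.4]), 0.88) fil (array([564.4, -60.4,  42. ]), 0.75)
side mark (array([566. , -56.5,  19.8]), 0.7) fil (array([564.4, -60.4,  42. ]), 0.75)
side mark (array([571., -50.,  27.]), 0.7) fil (array([564.4, -60.4,  42. ]), 0.75)
pad 106 [ 0.57894243 -0.06021377  0.24978849] [ 0.56742387 -0.0747566   0.23154985] [ 0.59189537 -0.04374773  0.26134738]
```

The cap mark measures (568.7,-57.7) and the filter (568.4,-58.4), so the stack is centred. Next is the lever, which I'll approach from +x and above, leaning 45° to match the pad's normal.

Call:
play_rows(increments=[[0.015, 0.01, 0.02, 0, 8, 0, 1], [0.04, 0.02, 0.02, 0, 16, 0, 1], [0.07, 0.03, 0.02, 0, 24, 0, 1], [0.1, 0.05, 0.02, 0, 32, 0, 1], [0.13, 0.06, 0.02, 0, 40, 0, 1], [0.16, 0.07, 0.02, 0, 48, 0, 1], [0.18, 0.08, 0.02, 0, 55, 0, 1], [0.19, 0.081, 0.02, 0, 60, 0, 1], [0.19, 0.081, 0.01, 0, 60, 0, 1], [0.19, 0.081, 0.01, 0, 60, 0, 1]])

```text
t: 20.95
ee_pos: [0.622, -0.0565, 0.3977]
eef_rot: [3.123, -0.785, -3.114]
force: [-0.9, 0.2, -0.8]
gripper_width: 0.0005
grasp_force: 0.0
```

Call:
play_rows(increments=[[0, -0.001, -0.05, 0, 0, 0, 1], [0, -0.001, -0.1, 0, 0, 0, 1], [-0.017, -0.001, -0.135, 0, 0, 0, 1], [-0.022, -0.001, -0.143, 0, 0, 0, 1], [-0.03, -0.001, -0.149, 0, 0, 0, 1], [-0.0376, -0.001, -0.155, 0, 0, 0, 1], [-0.0445, -0.001, -0.1595, 0, -2, 0, 1], [-0.0514, -0.001, -0.164, 0, -4.5, 0, 1]])

```text
t: 21.95
ee_pos: [0.5709, -0.0577, 0.2353]
eef_rot: [3.126, -0.703, -3.117]
force: [3.7, -1.6, 1.1]
gripper_width: 0.0005
grasp_force: 1.4
```

```bash
python3 - <<'E'
from shot import *
s=observe();print(s["ee_pos"],s["eef_rot"],s["force"],s["t"]);S=shot("side","s9");T=shot("top","t9")
a=np.hstack([cv2.resize(S["pixels"][110:260,240:390],(400,400),None),cv2.resize(T["pixels"][130:230,230:330],(400,400))])
cv2.imwrite("pics/c9.png",a[:,:,::-1])
E
```

```text
[ 0.57093773 -0.05774047  0.23527535] [ 3.12585361 -0.70343783 -3.11687375] [ 3.68583809 -1.61750625  1.11510801] 21.95
```

View pics/c9.png

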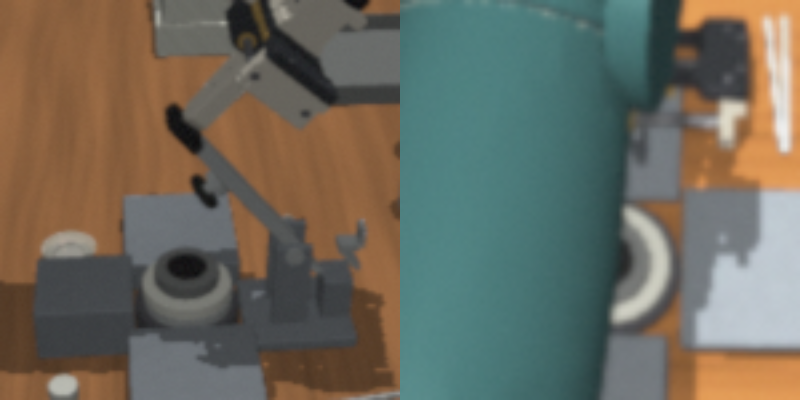

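The fingertips at (185,115) in the side crop rest on the pad, which is starting down. Follow the arc.

Call:
play_rows(increments=[[-0.0065, 0, -0.005, 0, -2, 0, 1], [-0.0129, 0, -0.0103, 0, -4.5, 0, 1], [-0.0189, 0, -0.016, 0, -7, 0, 1], [-0.0246, 0, -0.0219, 0, -9, 0, 1], [-0.0351, 0, -0.0346, 0, -13.5, 0, 1], [-0.0443, -0.0005, -0.0484, 0, -18, 0, 1], [-0.0485, -0.0005, -0.0556, 0, -20, 0, 1], [-0.0522, -0.001, -0.0629, 0, -22.5, 0, 1], [-0.0555, -0.001, -0.0705, 0, -25, 0, 1], [-0.0584, -0.001, -0.0781, 0, -27, 0, 1], [-0.061, -0.0012, -0.086, 0, -29, 0, 1], [-0.0632, -0.0015, -0.0939, 0, -31.5, 0, 1]])

```text
t: 23.55
ee_pos: [0.5086, -0.0589, 0.1431]
eef_rot: [3.138, -0.153, -3.122]
force: [0.5, 4.9, 24.5]
gripper_width: 0.0002
grasp_force: 11.8
```

Call:
play_rows(increments=[[0, 0, 0, 0, 0, 0, 1], [0, 0, 0, 0, 0, 0, 1]])

```text
t: 23.8
ee_pos: [0.5082, -0.0589, 0.1423]
eef_rot: [3.138, -0.156, -3.122]
force: [0.0, 3.3, 7.1]
gripper_width: 0.0006
grasp_force: 3.3
```

```bash
python3 - <<'E'
from shot import *
s=observe();print(s["ee_pos"],s["eef_rot"],s["force"],s["ft_torque"],s["t"]);S=shot("side","s10");T=shot("top","t10")
a=np.hstack([cv2.resize(S["pixels"][110:260,240:390],(500,500),None),cv2.resize(T["pixels"][150:230,260:310],(300,500))])
cv2.imwrite("pics/c10.png",a[:,:,::-1])
E
```

```text
[ 0.50824125 -0.05892189  0.14228196] [ 3.13835282 -0.15557573 -3.12200008] [0.04363371 3.34365569 7.11848015] [ 0.43887287 -0.08428612 -0.09587353] 23.8
```

View pics/c10.png

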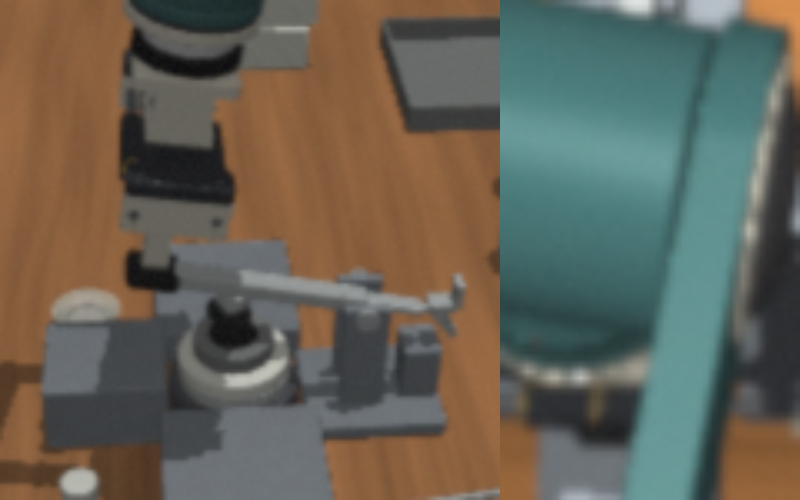

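The side crop shows the lever about 0.2 rad above level with the tip on the pad at (155,265), and the foot just over the cap. The force has settled to 7 N. Continue slowly.

Call:
play_rows(increments=[[-0.001, 0, -0.004, 0, -1, 0, 1], [-0.0018, 0, -0.008, 0, -2, 0, 1], [-0.0025, 0, -0.012, 0, -3, 0, 1], [-0.0032, 0, -0.016, 0, -4.5, 0, 1], [-0.0037, 0, -0.02, 0, -5.5, 0, 1], [-0.0042, 0, -0.0245, 0, -6.7, 0, 1], [-0.0045, 0, -0.0285, 0, -8, 0, 1], [-0.0047, 0, -0.0327, 0, -9, 0, 1], [-0.0047, 0, -0.0327, 0, -9, 0, 1], [-0.0047, 0, -0.0327, 0, -9, 0, 1]])

```text
t: 25.15
ee_pos: [0.5031, -0.0591, 0.1082]
eef_rot: [3.141, 0.0, -3.122]
force: [-0.2, 2.4, 4.2]
gripper_width: 0.0006
grasp_force: 1.6
```

Call:
play_rows(increments=[[0, 0, -0.0012, 0, 0, 0, 1], [0, 0, -0.0012, 0, 0, 0, 1], [0, 0, 0.004, 0, 0, 0, 1], [0, 0, 0.012, 0, 0, 0, 1], [0, 0, 0.04, 0, 0, 0, 1], [-0.02, 0, 0.09, 0, 0, 0, 1], [-0.06, 0, 0.14, 0, 0, 0, 1], [-0.08, 0, 0.2, 0, 0, 0, 1], [-0.1, -0.06, 0.22, 0, 0, 0, 1], [-0.1, -0.12, 0.22, 0, 0, 0, 1], [-0.1, -0.18, 0.22, 0, 0, 0, 1], [-0.1, -0.2, 0.22, 0, 0, 0, 1]])

```text
t: 26.65
ee_pos: [0.4022, -0.2618, 0.3278]
eef_rot: [3.142, -0.001, -3.126]
force: [-0.0, 0.6, -0.4]
gripper_width: 0.0004
grasp_force: 0.0
```

```bash
python3 - <<'E'
from shot import *
s=observe();print(s["ee_pos"],s["force"],s["t"]);S=shot("side","s11");T=shot("top","t11")
a=np.hstack([cv2.resize(S["pixels"][110:260,240:390],(400,400),None),cv2.resize(T["pixels"][130:250,220:340],(400,400))])
cv2.imwrite("pics/c11.png",a[:,:,::-1])
P=cloud(T);m=(abs(P[...,0]-.503)<.012)&(abs(P[...,1]+.059)<.012)&(P[...,2]<.3);print("pad z",np.percentile(P[m][:,2],[20,50,80]))
print("fil",ring(T,(568,-58),.056,44,5,np.r_[100:150:5,210:260:5]),ring(S,(565,-59),.056,44,5,np.r_[220:320:5]))
print("sup/cap",ring(T,(568.5,-58),.072,32,4,np.r_[60:150:5,210:300:5]))
E
```

```text
[ 0.40222956 -0.26181818  0.32783211] [-0.03721783  0.60019591 -0.44092268] 26.65
pad z [0.10720568 0.1086542  0.11019323]
fil (array([569.9, -58.3,  44.7]), 0.37) (array([566.3, -55.6,  46. ]), 0.5)
sup/cap (array([566.9, -58.1,  32. ]), 0.48)
```

View pics/c11.png

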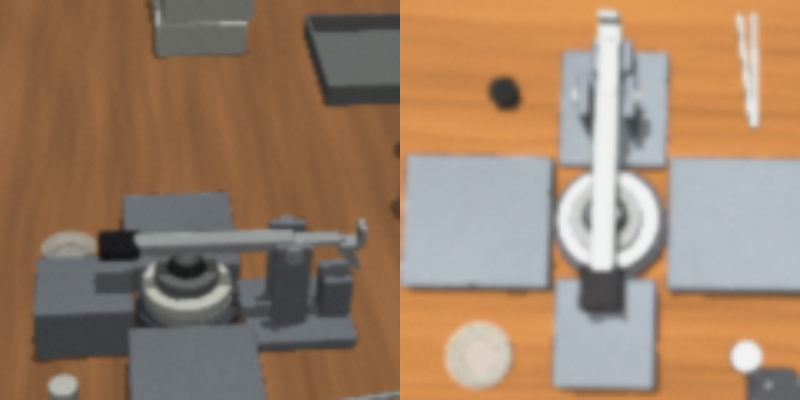

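The lever is level and holding by itself, with the pad at 108 mm. The stack is centred under the foot, the bystanders have not moved, and the gripper is clear.

```bash
python3 -c "
from workcell import *
print(close_job())"
```

```text
the job is handed in; nothing more can be done
None
```

The job is handed in at about 27 s of the 70 s: support disc, filter and cap are stacked flat on the plate, centred to within about 2 mm by camera. The lever is latched and holding by itself, and the bystanders I could see in the views stayed where they were; I didn't check the beaker at the end.

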